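# Put the swapped clay tools back on their own tiles

## Task

Someone has put the four clay tools (wooden stamp, ring cutter, half-moon rubber kidney, short plastic scraper) back on one another's tiles. Rearrange them so that each one rests in the middle of the seat of the tile that carries its own picture, the stamp upright on its foot and the others lying flat on the wood; the empty cork mat is free for parking a tool on the way. Leave the lidded jar standing where it is.

Things in the scene. Friction and masses are not known exactly. Their poses are not given: they have to be found in the camera images.
- stamp_mid (a point): Turned wooden stamp, standing upright: round foot 33 mm across and 22 mm high, waist 18 mm, knob 28 mm across from 34 to 62 mm above its underside; 62 mm high in all, about 30 g. The point is its centre, 31 mm above its underside; z points up through the knob.
- ring_mid (a point): Plain round metal ring cutter, open at top and bottom, 47 mm outside and 18 mm high, thin wall, about 30 g, lying flat. The point is the centre of the ring, 9 mm above its underside; z points up.
- kidney_mid (a point): Flat rubber kidney scraper, half-moon shaped, 52 mm (its x axis) by 100 mm (its y axis, the long way) and 8 mm thick, about 30 g, lying flat. The point is the centre of that box, 4 mm above its underside; z points up.
- bar_mid (a point): Short straight plastic clay scraper, a bar 14 mm (x axis) by 100 mm (y axis) and 8 mm thick, about 30 g, lying flat. The point is its centre, 4 mm above its underside; z points up.
- seat_stamp (a point): Fixed light-wood tile, 114 x 100 x 8 mm, with a dark picture of the stamp from the side: a round knob, narrow waist and broad foot (69 mm long) on the strip along one edge. The point is the middle of its seat (68 x 100 mm, with corner marks, beside the strip), on its top face, 8 mm above the worktop. x points away from the picture, whose middle is 57 mm off toward -x; y runs along the 100 mm width.
- seat_ring (a point): Fixed light-wood tile, 114 x 100 x 8 mm, with a dark picture of a ring (38 mm across, open in the middle) on the strip along one edge. The point is the middle of its seat (68 x 100 mm, with corner marks, beside the strip), on its top face, 8 mm above the worktop. x points away from the picture, whose middle is 57 mm off toward -x; y runs along the 100 mm width.
- seat_kidney (a point): Fixed light-wood tile, 114 x 100 x 8 mm, with a dark picture of a solid half-moon (68 x 34 mm) on the strip along one edge. The point is the middle of its seat (68 x 100 mm, with corner marks, beside the strip), on its top face, 8 mm above the worktop. x points away from the picture, whose middle is 57 mm off toward -x; y runs along the 100 mm width.
- seat_bar (a point): Fixed light-wood tile, 114 x 100 x 8 mm, with a dark picture of a plain straight bar (86 mm long, 13 mm wide) on the strip along one edge. The point is the middle of its seat (68 x 100 mm, with corner marks, beside the strip), on its top face, 8 mm above the worktop. x points away from the picture, whose middle is 57 mm off toward -x; y runs along the 100 mm width.
- mat_mid (a point): Bare cork mat, 90 x 110 mm and 5 mm thick, fixed, empty at the start: a free spot. The point is the middle of its top face, 5 mm above the worktop; x and y along its sides.
- jar_mid (a point): Lidded plastic jar, 65 mm across and 99 mm high, standing loose on the worktop near the back. The point is its centre, 49.5 mm above its underside; z points up.
There are look-alikes about, which are no part of the job. What is shaped like the part that bears stamp_mid but yellow is not meant.

How it is judged (in metres and radians):
At the end, for the whole second after the job is handed in: Each of the four tools is within 15 mm (horizontally) of the middle of the seat of its own tile, resting on the tile's top (centre within 4 mm of its resting height), tilted less than 0.15 rad, and at rest (under 20 mm/s) (horizontal distance between stamp_mid and seat_stamp below 0.015 m and z of stamp_mid in the frame of seat_stamp between 0.027 and 0.035 m and angle between each of stamp_mid, ring_mid, kidney_mid, bar_mid's own z axis and vertical below 0.15 rad and linear speed of each of stamp, ring, kidney, bar below 0.02 m/s and horizontal distance between ring_mid and seat_ring below 0.015 m and z of ring_mid in the frame of seat_ring between 0.005 and 0.013 m and horizontal distance between kidney_mid and seat_kidney below 0.015 m and z of kidney_mid in the frame of seat_kidney between 0 and 0.008 m and horizontal distance between bar_mid and seat_bar below 0.015 m and z of bar_mid in the frame of seat_bar between 0 and 0.008 m); the robot touches nothing.
It fails at once if the lidded jar is tipped or shifted by more than 40 mm (angle between jar_mid's own z axis and vertical above 0.3 rad or distance of jar_mid from where it was at the start of the episode above 0.04 m).
It also fails if it takes over 147 s, if anything falls off the work surface, if the arm or the gripper's body presses on something with over 40 N, if the wrist force passes 120 N, or if a joint passes its speed limit or range.

## Robot

A 6-joint arm with a two-finger parallel gripper is mounted at the origin on a cart in front of the work surface, level with it; the furniture and walls round the work are solid. World frame = base frame: x ahead of the robot, y to its left, z up, the work surface at z = 0. Lengths are in mm, angles in degrees, forces in N, time in s.
With the tool pointing down it reaches from about 300 to 850 mm from the base axis. Payload 4.2 kg.
Tool frame: the origin (TCP) lies on the centre line of the jaws, within the pads' length; the fingertips stand 14 mm ahead of it and the grasp point (between the pads) lies 5 mm behind it (env.finger_overhang is the z of the fingertips in the tool frame, in mm); z points along the fingers, y is the line along which they close (so a half turn about z gives the same grasp; the last joint's range is limited). The gripper opens to 91 mm and grips with 3 to 60 N. Pads are 32 mm wide; open, the fingers measure 118 mm over their backs; the gripper's body (76 mm by 178 mm) begins 60 mm behind the grasp point.
Start: joints at [73.74, 18.312, 89.639, -0, 72.044, -1.146], TCP at [149.933, 555.123, 227.976] pointing down, gripper open.
Joint ranges: [-177.97, 177.97], [-48.28, 115.42], [12.27, 149.76], [-77.06, 257.06], [2.81, 150.46], [-146.56, 146.56]. Speed limits (degrees/s): [147.25, 147.25, 180, 180, 180, 180].

## Interface

Orientations are given as [roll, pitch, yaw] about the fixed x, y, z axes, in that order (R = Rz(yaw) Ry(pitch) Rx(roll)).
In Python, from workcell import sensors, viewer, env gives the robot as it stands. The module is installed in compiled form; this text tells all that it offers.
- The arm moves only by the tool step_arm, never from a script. Its argument "plan" is one flat list of numbers, 6 for each row, row after row: the shift along the tool's x, y, z in cm, then the turn, a rotation vector about the tool's x, y, z in rad. In form: [x, y, z, wx, wy, wz, x, y, z, wx, wy, wz, ...]. A call has 1 to 5 rows; each row shifts and turns the commanded pose from where the row before left it, along the tool's axes as they then stand; what a row does not reach is not made up. A row lasts 1/12 s, in which the tool goes at most 41.7 mm and 7.16 degrees, less where a joint would pass 70% of its speed; a pose out of reach is approached as far as the arm can. A call is refused whole if a number of a shift passes 4.17 or a number of a turn 0.125, either way. A call with a gripper value outside its range is refused whole. "hand" is the finger opening in cm, from 0 to 9.12, set as the call begins (left out, the last holds). The fingers move at their own pace and stop on an object; "newtons" is the grip in N (left out, the last holds). Time passes only in rows, so rows that do not move let the fingers close. It gives the time, the measured TCP pose, the force, the opening and the grip force at its end, in the units of the state.
- sensors.state(): the state, without advancing time (a new reading comes with each control period).
- viewer.grab_frame(name): name is "scene" or "top"; returns a dict with "img" (420x560x3 uint8, red, green, blue), "fx", "fy", "cx", "cy" (pixels), "position" and "attitude" of the camera in the world. Camera axes: x right, y down, z forward; pixel columns grow to the right and rows downward; lengths in mm; the calibration is good to about 2 mm. A picture is of the moment at which its call begins. There is no depth.
- env.job_done(): hands the job in; it is judged then, once.
Trained networks look in a picture, given as the dict that the camera call returned (one of the last four; its "shot" number tells which), for a name from the list of things; names that differ only in an ending like _2 or _b are one class to them, and where a whole thing is asked for, a point or a joint stands for the part that bears it (a point fixed in the world has none). Each returns a list of dicts, best first, with "score" (0 to 1); they miss things now and then, are a little off and sometimes report something else, mostly with a low value. They report only what shows in the picture. A call takes as long as a camera call. They do not tell look-alikes from the thing itself.
- viewer.boxes_of(name, picture): "location" ([column, row] in pixels, amid what is visible of it).
- viewer.pinpoint(name, picture): "location" ([column, row] in pixels: a listed point, or the origin of a listed thing).
The state is a dict: "time_s": time; "qpos": joint angles; "qvel": joint speeds; "effort": joint torques, N m; "ee_pos": TCP position; "ee_rot": TCP orientation; "force": force on the tool from outside, world axes, zero at the start; "torque": the same for the moment, N m; "gripper_width": finger opening in mm; "gripper_force": force on a finger pad.
Only numpy, scipy, OpenCV 4.12 (cv2) and the standard library are available. Lean on these libraries where they do the work, as an engineer would, in place of code of your own. Each camera call takes 0.05 s, during which the arm holds its last target. There are 200 camera calls.

## Working session

There is one attempt and no reset: what is moved stays moved. The work goes in short steps, Python scripts to look and compute and a tool call to move; the robot and the scene stay as the last step left them, time stands still between calls to the robot, and variables do not carry over. Pictures are saved under pics/ and viewed, at most 14 in all, crops included, and the job is handed in when it is done.

Besides the shell and the picture viewer there is one more tool, called by a JSON object that holds its "op" and its "data". step_arm: Moves the arm, as the interface text tells. Its arguments: {"type":"object","properties":{"plan":{"type":"array","items":{"type":"number"}},"hand":{"type":"number"},"newtons":{"type":"number"}},"required":["plan"]}

```bash
mkdir -p pics; cat > h.py <<'E'
import numpy as np, cv2
from workcell import sensors, viewer, env
from scipy.spatial.transform import Rotation as R
def rot(f):
    a=np.array(f["attitude"],float)
    return a if a.shape==(3,3) else R.from_euler('xyz',a,degrees=True).as_matrix()
def pix2w(f,p,z):
    d=rot(f)@np.array([(p[0]-f["cx"])/f["fx"],(p[1]-f["cy"])/f["fy"],1.])
    o=np.array(f["position"]); return o+d*(z-o[2])/d[2]
def w2pix(f,w):
    c=rot(f).T@(np.array(w)-np.array(f["position"])); return [f["fx"]*c[0]/c[2]+f["cx"],f["fy"]*c[1]/c[2]+f["cy"]]
def save(f,n,crop=None,s=1):
    im=f["img"][:,:,::-1]
    if crop: im=im[crop[1]:crop[3],crop[0]:crop[2]]
    cv2.imwrite("pics/"+n,cv2.resize(im,None,fx=s,fy=s,interpolation=cv2.INTER_CUBIC))
H=dict(stamp_mid=39,ring_mid=17,kidney_mid=12,bar_mid=12,seat_stamp=8,seat_ring=8,seat_kidney=8,seat_bar=8,mat_mid=5,jar_mid=49.5)
E
python3 - <<'E'
from h import *
np.set_printoptions(precision=1,suppress=True)
for c in ("top","scene"):
    f=viewer.grab_frame(c); save(f,c+"1.png",s=1.4)
    print(c,f["position"],f["attitude"],f["fx"])
    for n,z in H.items():
        for d in viewer.pinpoint(n,f)[:4]:
            print(n,np.array(d["location"]),round(d["score"],2),pix2w(f,d["location"],z)[:2])
print(sensors.state())
E
```

```text
top [ 474.     6.9 1292. ] [-176.1    1.2  -88.3] 501.6415681558237
stamp_mid [174.3 295.9] 0.76 [326.1 305.2]
stamp_mid [180.6 235.8] 0.71 [475.5 296. ]
stamp_mid [319.5 168.8] 0.49 [653.8 -47.1]
ring_mid [319.6 173.1] 0.61 [645.9 -48.6]
ring_mid [246.4 245.1] 0.59 [457.  132.3]
ring_mid [322.5 170.1] 0.37 [653.8 -55.8]
kidney_mid [321.3 173.6] 0.59 [645.4 -53.2]
bar_mid [301.4 231.9] 0.48 [494.6  -6.3]
seat_stamp [298.3 238. ] 0.73 [478.9   1.2]
seat_stamp [385.5 261.2] 0.32 [ 426.7 -221.5]
seat_ring [320.6 170.5] 0.75 [653.9 -51.4]
seat_kidney [187.  238.4] 0.65 [469.4 286.4]
seat_bar [243.3 241.8] 0.93 [465.  141.5]
mat_mid [382.  261.1] 0.89 [ 426.5 -213.2]
mat_mid [243.8 244.3] 0.53 [458.6 140.3]
jar_mid [379.3 147.1] 0.77 [ 710.7 -194.2]
scene [-298.4 -572.9  711.8] [-122.8   -1.3  -54. ] 483.21395873797627
stamp_mid [185.  193.3] 0.48 [473.  299.2]
ring_mid [225.7 221.6] 0.5 [461.2 142.3]
ring_mid [327.7 214.1] 0.4 [654.2 -47. ]
kidney_mid [326.3 218.2] 0.71 [641.7 -50.8]
bar_mid [276.7 241.3] 0.6 [478.2  -8.8]
seat_stamp [274.7 241.2] 0.98 [480.   -1.4]
seat_stamp [339.5 290.6] 0.71 [ 420.9 -221. ]
seat_ring [329.5 217.4] 0.76 [655.6 -52.5]
seat_ring [327.3 217.1] 0.49 [653.3 -47.1]
seat_kidney [185.9 206.7] 0.84 [459.3 285.5]
seat_bar [225.6 224.6] 0.78 [460.4 142.5]
seat_bar [186.2 205.3] 0.66 [464.9 290.1]
mat_mid [336.9 290.3] 0.76 [ 421.3 -214.5]
{'time_s': 1.1, 'qpos': array([73.7, 18.3, 89.6, -0. , 72. , -1.1]), 'qvel': array([ 0. ,  0. ,  0. ,  0.1, -0. , -0. ]), 'effort': array([  0. , -41.2, -23.2,   0.1,   0. ,  -0. ]), 'ee_pos': array([149.9, 555.1, 228. ]), 'ee_rot': array([180. ,   0. , 164.9]), 'force': array([-0.5,  0.3, -0.4]), 'torque': array([0., 0., 0.]), 'gripper_force': 0.0, 'gripper_width': 91.3863691108}
```

View pics/top1.png

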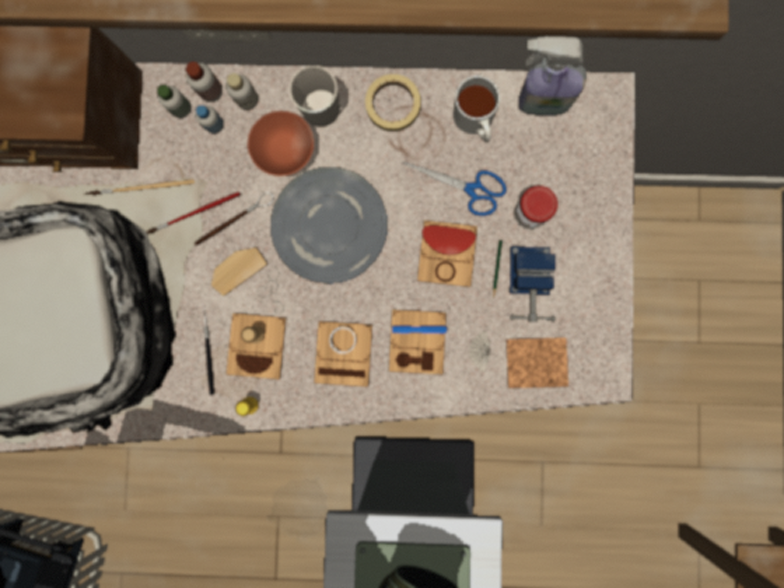

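View pics/scene1.png

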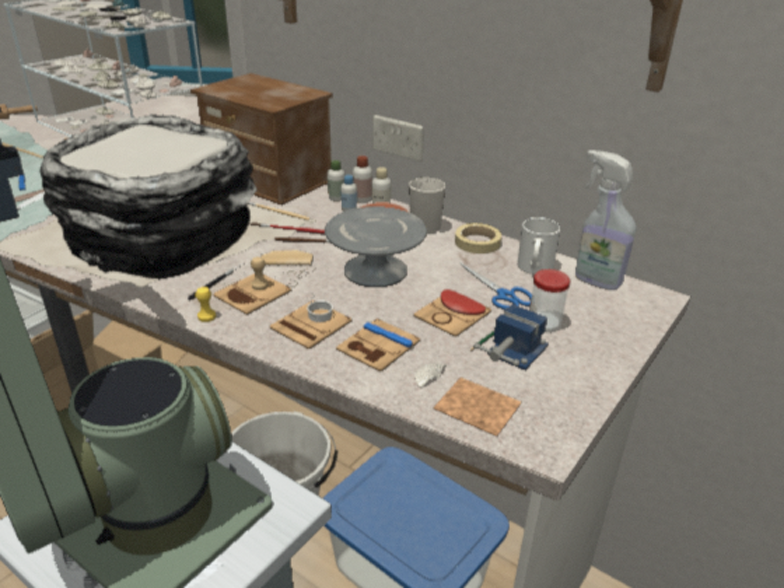

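Top view (1.4x pixels): wooden stamp at (252,332) on the half‑moon tile, ring (343,340) on the bar tile, blue bar (419,329) on the stamp tile, red kidney (448,238) on the ring tile, and mat (538,362). There are two stamp shapes: the wooden one at (252,332) and a yellow one at (247,407). The wooden one is meant. The two kidney-like shapes are the red one at (448,238) on the ring tile and the pale wooden piece at (239,271). The red one is the rubber kidney on a tile. Next I rectify to the tile plane and fit rectangles.

```bash
cat > rect.py <<'E'
from h import *
X0,X1,Y0,Y1,S=370,730,-290,370,1.2   # image: up=+x, left=+y
def rectify(f,z,S=S):
    g=lambda x,y:w2pix(f,[x,y,z])
    src=np.float32([[0,0],[(Y1-Y0)*S,0],[(Y1-Y0)*S,(X1-X0)*S],[0,(X1-X0)*S]])
    dst=np.float32([g(X1,Y1),g(X1,Y0),g(X0,Y0),g(X0,Y1)])
    M=cv2.getPerspectiveTransform(dst,src)
    return cv2.warpPerspective(f["img"],M,(int((Y1-Y0)*S),int((X1-X0)*S)),flags=cv2.INTER_CUBIC)[:,:,::-1].copy()
def toW(p,S=S): return np.array([X1-p[1]/S,Y1-p[0]/S])
E
python3 - <<'E'
from rect import *
np.set_printoptions(precision=1,suppress=True)
ims=[]
for c in ("top","scene"):
    f=viewer.grab_frame(c); im=rectify(f,8); hsv=cv2.cvtColor(im,cv2.COLOR_BGR2HSV)
    h,s,v=cv2.split(hsv)
    m=(((h>4)&(h<24)&(s>95))).astype(np.uint8)*255
    m=cv2.morphologyEx(m,cv2.MORPH_OPEN,np.ones((5,5)))
    m=cv2.morphologyEx(m,cv2.MORPH_CLOSE,np.ones((9,9)))
    cs,_=cv2.findContours(m,cv2.RETR_EXTERNAL,cv2.CHAIN_APPROX_SIMPLE)
    for k in cs:
        if cv2.contourArea(k)<2500: continue
        r=cv2.minAreaRect(k); b=cv2.boxPoints(r); cv2.drawContours(im,[b.astype(int)],0,(0,255,0),1)
        print(c,toW(r[0]),np.array(r[1])/S,round(r[2],1),[toW(p).round() for p in b])
    for n,col in (("bar",((h>95)&(h<125)&(s>150)&(v>80))),("kidney",(((h<6)|(h>172))&(s>150)))):
        im12=rectify(f,16)
        hh,ss,vv=cv2.split(cv2.cvtColor(im12,cv2.COLOR_BGR2HSV))
        mm=(((hh>95)&(hh<125)&(ss>120)) if n=="bar" else (((hh<6)|(hh>172))&(ss>150))).astype(np.uint8)
        for k in cv2.findContours(mm,cv2.RETR_EXTERNAL,cv2.CHAIN_APPROX_SIMPLE)[0]:
            if cv2.contourArea(k)<700: continue
            r=cv2.minAreaRect(k); print(c,n,toW(r[0]),np.array(r[1])/S,round(r[2],1))
    ims.append(im)
    # at z=16 (top faces)
cv2.imwrite("pics/rect.png",cv2.resize(np.vstack(ims),None,fx=.69,fy=.69,interpolation=cv2.INTER_AREA))
cv2.imwrite("pics/rtop.png",ims[0])
E
```

```text
top [443.3   2.9] [70.  97.5] 90.0 [array([478.,  52.], dtype=float32), array([478., -46.], dtype=float32), array([408., -46.], dtype=float32), array([408.,  52.], dtype=float32)]
top [ 433.  -216.2] [ 88.3 108.4] 86.7 [array([ 474., -160.], dtype=float32), array([ 480., -268.], dtype=float32), array([ 392., -273.], dtype=float32), array([ 386., -165.], dtype=float32)]
top [438.5 136.6] [ 98.2 112.8] 1.8 [array([384., 187.], dtype=float32), array([496., 184.], dtype=float32), array([493.,  86.], dtype=float32), array([381.,  89.], dtype=float32)]
top [447.6 297.2] [ 98.8 113.1] 2.9 [array([394., 349.], dtype=float32), array([507., 344.], dtype=float32), array([502., 245.], dtype=float32), array([389., 251.], dtype=float32)]
top [507.9   1.2] [25.8 97.5] 90.0 [array([521.,  50.], dtype=float32), array([521., -47.], dtype=float32), array([495., -47.], dtype=float32), array([495.,  50.], dtype=float32)]
top [588.7 340. ] [ 50.7 104.2] 50.2 [array([575., 396.], dtype=float32), array([642., 316.], dtype=float32), array([603., 284.], dtype=float32), array([536., 364.], dtype=float32)]
top 
[... 736 characters left out ...]
50.], dtype=float32)]
scene [434.3 132.7] [ 98.4 111.3] 2.2 [array([381., 184.], dtype=float32), array([492., 180.], dtype=float32), array([488.,  81.], dtype=float32), array([377.,  86.], dtype=float32)]
scene [444.4 292.5] [ 98.1 112.7] 3.6 [array([391., 345.], dtype=float32), array([504., 338.], dtype=float32), array([498., 240.], dtype=float32), array([385., 247.], dtype=float32)]
scene [622.9 -52.2] [ 98.  112.1] 4.8 [array([571.,   1.], dtype=float32), array([683.,  -8.], dtype=float32), array([ 675., -106.], dtype=float32), array([563., -96.], dtype=float32)]
scene bar [482.7  -5. ] [16.1 99.9] 88.8
scene bar [ 706.2 -122.5] [47.5 70. ] 90.0
scene kidney [651.7 -54.2] [43.3 95. ] 90.0
```

View pics/rect.png

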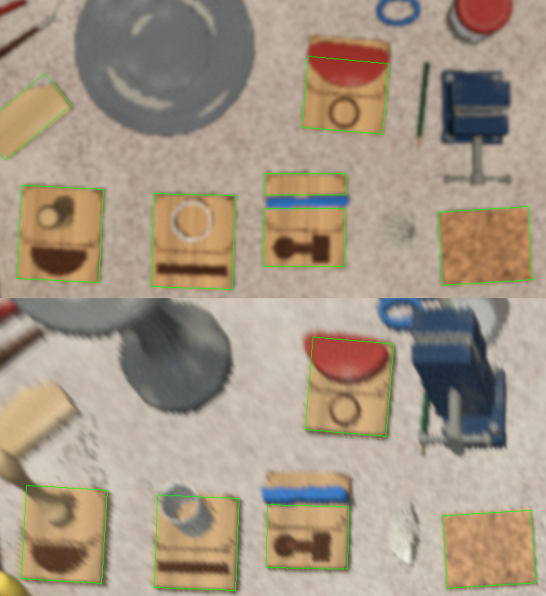

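Rectified fits, averaged over both cameras, which agree to about 4 mm. Tile sizes come out near 98x113 mm, which matches the description.

| Point | x, y (mm) |
|---|---|
| seat_kidney | (469, 294) |
| seat_bar | (459, 134) |
| seat_stamp | (485, 0) |
| seat_ring | (649, -52) |
| mat | (430, -218) |

Next I turn the tool to yaw 90, so that tool x = world y and tool y = world x.

{"op": "step_arm", "data": {"plan": [0,0,0,0,0,0.12,0,0,0,0,0,0.12,0,0,0,0,0,0.12,0,0,0,0,0,0.12,0,0,0,0,0,0.12], "hand": 5, "newtons": 15}}

```text
time_s: 1.62
ee_pos: [149.9, 555.1, 228.0]
ee_rot: [180.0, -0.0, 130.2]
force: [-0.2, 0.1, 0.3]
gripper_width: 60.8
gripper_force: 0.0
```

{"op": "step_arm", "data": {"plan": [0,0,0,0,0,0.12,0,0,0,0,0,0.12,0,0,0,0,0,0.12,0,0,0,0,0,0.12,0,0,0,0,0,0.12]}}

```text
time_s: 2.03
ee_pos: [149.9, 555.1, 228.0]
ee_rot: [-180.0, -0.0, 95.8]
force: [0.1, 0.6, -0.4]
gripper_width: 50.2
gripper_force: 0.0
```

{"op": "step_arm", "data": {"plan": [0,0,0,0,0,0.107,0,0,0,0,0,0]}}

```text
time_s: 2.2
ee_pos: [150.0, 555.1, 228.0]
ee_rot: [180.0, -0.0, 89.9]
force: [0.6, 0.2, 0.1]
gripper_width: 49.9
gripper_force: 0.0
```

```bash
cat > crop.py <<'E'
from rect import *
f=viewer.grab_frame("top")
save(f,"crop.png",(150,140,420,300),2.9)
for n,z in (("stamp_mid",39),("stamp_mid",70),("ring_mid",17),("bar_mid",12)):
    print(n,[(np.round(d["location"]),round(d["score"],2),pix2w(f,d["location"],z)[:2].round()) for d in viewer.boxes_of(n,f)[:4]])
g=viewer.grab_frame("scene")
for n,z in (("stamp_mid",39),("ring_mid",17),("bar_mid",12)):
    print(n,[(np.round(d["location"]),round(d["score"],2),pix2w(g,d["location"],z)[:2].round()) for d in viewer.boxes_of(n,g)[:4]])
E
python3 crop.py
```

```text
stamp_mid [(array([177., 293.]), 0.68, array([332., 300.])), (array([179., 238.]), 0.56, array([470., 300.]))]
stamp_mid [(array([177., 293.]), 0.68, array([336., 292.])), (array([179., 238.]), 0.56, array([470., 293.]))]
ring_mid []
bar_mid [(array([306., 232.]), 0.66, array([494., -17.]))]
stamp_mid [(array([185., 192.]), 0.71, array([477., 304.])), (array([148., 218.]), 0.63, array([329., 283.]))]
ring_mid [(array([224., 222.]), 0.53, array([457., 142.]))]
bar_mid [(array([280., 240.]), 0.67, array([489., -11.]))]
```

View pics/crop.png

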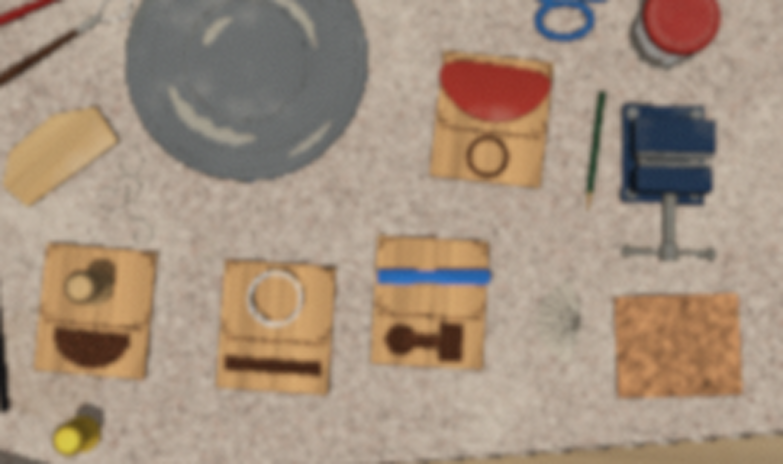

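The crop shows the wooden stamp at crop (85,280) on the half‑moon tile. The yellow look-alike is at (70,438), off the tiles. The ring (275,298), blue bar (434,276) and red kidney (495,88) are as expected. I move over to the bar.

{"op": "step_arm", "data": {"plan": [-3.5,2.1,0.5,0,0,0,-3.5,2.1,0.5,0,0,0,-3.5,2.1,0.5,0,0,0,-3.5,2.1,0.5,0,0,0,-3.5,2.1,0.5,0,0,0]}}

```text
time_s: 3.07
ee_pos: [255.4, 378.5, 202.8]
ee_rot: [180.0, -0.0, 90.1]
force: [1.5, -0.5, -0.6]
gripper_width: 50.1
gripper_force: 0.0
```

{"op": "step_arm", "data": {"plan": [-3.5,2.1,0.5,0,0,0,-3.5,2.1,0.5,0,0,0,-3.5,2.1,0.5,0,0,0,-3.5,2.1,0.5,0,0,0,-3.5,2.1,0.5,0,0,0]}}

```text
time_s: 3.48
ee_pos: [360.6, 203.4, 178.1]
ee_rot: [179.9, -0.0, 90.0]
force: [0.7, -0.2, 0.2]
gripper_width: 50.0
gripper_force: 0.0
```

{"op": "step_arm", "data": {"plan": [-3.5,2.1,0.5,0,0,0,-3.5,2.1,0.5,0,0,0,-3.5,2.1,0.5,0,0,0,-3.5,2.1,0.5,0,0,0,-3.5,2.1,0.5,0,0,0]}}

```text
time_s: 3.9
ee_pos: [465.7, 28.1, 153.0]
ee_rot: [179.9, -0.0, 90.0]
force: [0.4, 0.9, -0.1]
gripper_width: 50.2
gripper_force: 0.0
```

{"op": "step_arm", "data": {"plan": [-3.3,2.0,1.0,0,0,0,0,0,3.5,0,0,0,0,0,3.5,0,0,0,0,0,0,0,0,0]}}

```text
time_s: 4.23
ee_pos: [480.7, -3.6, 67.9]
ee_rot: [-179.3, -0.0, 89.9]
force: [-1.6, 0.8, 0.1]
gripper_width: 50.2
gripper_force: 0.0
```

```bash
python3 - <<'E'
from rect import *
s=sensors.state();p=s["ee_pos"];print(p,s["ee_rot"])
ims=[]
for c in ("top","scene"):
    f=viewer.grab_frame(c); t=p+[0,0,-14]
    u=w2pix(f,t);print(c,u)
    im=f["img"].copy()
    cv2.circle(im,tuple(int(round(a)) for a in u),1,(0,255,0),-1)
    u=[int(a) for a in u]
    ims.append(cv2.resize(im[u[1]-50:u[1]+50,u[0]-65:u[0]+65,::-1],None,fx=3,fy=3))
cv2.imwrite("pics/bar1.png",np.hstack(ims))
E
```

```text
[480.68157252  -3.61120127  67.90801473] [-1.79305347e+02 -2.40803153e-02  8.99204328e+01]
top [np.float64(300.3412847268724), np.float64(237.24519900021537)]
scene [np.float64(275.83853464003954), np.float64(226.01200386241263)]
```

View pics/bar1.png

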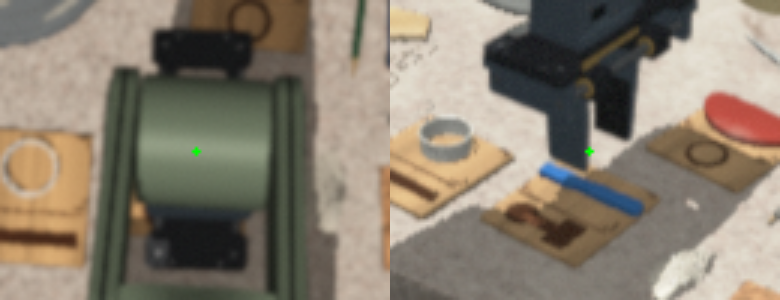

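The scene view shows the jaw centre line (589,151) between the fingertips, straight over the bar, so the calibration holds. I let the arm settle before descending.

{"op": "step_arm", "data": {"plan": [0,0,0,0,0,0,0,0,0,0,0,0]}}

```text
time_s: 4.5
ee_pos: [486.5, -2.4, 75.0]
ee_rot: [179.7, 0.0, 90.1]
force: [-0.2, 0.5, -0.1]
gripper_width: 50.1
gripper_force: 0.0
```

{"op": "step_arm", "data": {"plan": [0,0,1.5,0,0,0,0,0,1.3,0,0,0,0,0,1.0,0,0,0,0,0,0.5,0,0,0,0,0,0.3,0,0,0]}}

```text
time_s: 4.92
ee_pos: [485.6, -2.5, 27.7]
ee_rot: [179.9, -0.0, 90.0]
force: [-0.1, -0.4, -0.0]
gripper_width: 49.7
gripper_force: 0.0
```

{"op": "step_arm", "data": {"plan": [0,0,0,0,0,0,0,0,0,0,0,0]}}

```text
time_s: 5.08
ee_pos: [485.6, -2.7, 27.8]
ee_rot: [179.9, -0.0, 90.0]
force: [0.2, -1.1, 0.0]
gripper_width: 50.5
gripper_force: 0.0
```

Down another 4.5 mm (tips about 9.3 mm), close, then lift a little.

{"op": "step_arm", "data": {"plan": [0,0,0.3,0,0,0,0,0,0.15,0,0,0,0,0,0,0,0,0]}}

```text
time_s: 5.33
ee_pos: [484.9, -2.9, 22.4]
ee_rot: [-180.0, -0.0, 90.0]
force: [-0.6, 0.0, 0.1]
gripper_width: 50.0
gripper_force: 0.0
```

{"op": "step_arm", "data": {"plan": [0,0,0,0,0,0,0,0,0,0,0,0,0,0,0,0,0,0,0,0,0,0,0,0,0,0,0,0,0,0], "hand": 0.8, "newtons": 15}}

```text
time_s: 5.75
ee_pos: [485.0, -2.9, 22.5]
ee_rot: [180.0, -0.0, 90.0]
force: [-0.0, 0.2, 0.1]
gripper_width: 19.7
gripper_force: 0.0
```

{"op": "step_arm", "data": {"plan": [0,0,0,0,0,0,0,0,-0.5,0,0,0,0,0,-1.0,0,0,0]}}

```text
time_s: 6.0
ee_pos: [484.0, -2.8, 36.9]
ee_rot: [-179.8, -0.0, 90.0]
force: [0.1, -0.6, -0.4]
gripper_width: 14.1
gripper_force: 15.0
```

{"op": "step_arm", "data": {"plan": [0,0,-1.5,0,0,0,0,0,-2.0,0,0,0,0,0,-1.5,0,0,0,0,0,0,0,0,0]}}

```text
time_s: 6.33
ee_pos: [487.0, -2.9, 90.4]
ee_rot: [179.6, 0.0, 90.0]
force: [0.6, -0.7, -1.0]
gripper_width: 14.3
gripper_force: 15.0
```

```bash
cat > look.py <<'E'
import sys
from rect import *
n,dz=sys.argv[1],float(sys.argv[2])
p=sensors.state()["ee_pos"];f=viewer.grab_frame("scene");u=w2pix(f,p+[0,0,dz]);print(p,u,sensors.state()["gripper_width"])
im=f["img"].copy();u=[int(round(a)) for a in u]
im[u[1],u[0]]=(0,255,0)
cv2.imwrite("pics/"+n,cv2.resize(im[max(0,u[1]-60):u[1]+60,max(0,u[0]-80):u[0]+80,::-1],None,fx=4,fy=4,interpolation=cv2.INTER_CUBIC))
E
python3 look.py bar2.png -14
```

```text
[487.04947368  -2.92140681  90.37827616] [np.float64(277.3300217440472), np.float64(216.99687931946391)] 14.112059509979815
```

View pics/bar2.png

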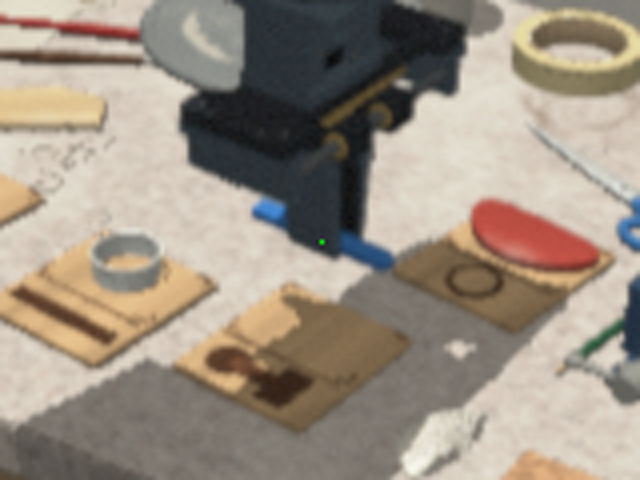

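The bar is held near its middle, level, at image (323,236). I carry it to the mat.

{"op": "step_arm", "data": {"plan": [-3.0,-0.8,0,0,0,0,-4.0,-1.0,0,0,0,0,-4.0,-1.0,0,0,0,0,-4.0,-1.0,0,0,0,0,-3.0,-1.0,0,0,0,0]}}

```text
time_s: 6.8
ee_pos: [435.7, -185.0, 86.4]
ee_rot: [-179.9, -0.0, 90.0]
force: [0.1, -0.5, -0.4]
gripper_width: 14.2
gripper_force: 15.0
```

{"op": "step_arm", "data": {"plan": [-2.0,-0.6,0,0,0,0,-1.4,-0.3,0,0,0,0,0,0,1.5,0,0,0,0,0,2.0,0,0,0,0,0,1.5,0,0,0]}}

```text
time_s: 7.22
ee_pos: [426.7, -216.8, 35.5]
ee_rot: [-179.9, -0.1, 89.9]
force: [-1.4, 0.3, 0.1]
gripper_width: 14.1
gripper_force: 15.0
```

{"op": "step_arm", "data": {"plan": [0,0,0.7,0,0,0,0,0,0.4,0,0,0,0,0,0,0,0,0,0,0,0,0,0,0]}}

```text
time_s: 7.55
ee_pos: [428.2, -216.9, 26.5]
ee_rot: [180.0, -0.0, 90.0]
force: [0.8, 0.1, -0.3]
gripper_width: 14.0
gripper_force: 15.0
```

{"op": "step_arm", "data": {"plan": [0,0,0.4,0,0,0,0,0,0.15,0,0,0,0,0,0,0,0,0]}}

```text
time_s: 7.8
ee_pos: [428.0, -216.8, 21.0]
ee_rot: [180.0, 0.0, 90.0]
force: [-0.8, -0.5, -0.3]
gripper_width: 14.2
gripper_force: 15.0
```

{"op": "step_arm", "data": {"plan": [0,0,0.1,0,0,0,0,0,0,0,0,0]}}

```text
time_s: 7.97
ee_pos: [428.0, -216.9, 20.0]
ee_rot: [180.0, 0.0, 90.0]
force: [-0.5, 0.4, -0.7]
gripper_width: 14.5
gripper_force: 15.0
```

{"op": "step_arm", "data": {"plan": [0,0,0,0,0,0,0,0,0,0,0,0,0,0,0,0,0,0,0,0,0,0,0,0], "hand": 6}}

```text
time_s: 8.3
ee_pos: [428.0, -216.9, 20.0]
ee_rot: [180.0, -0.0, 90.0]
force: [0.4, -0.9, 0.2]
gripper_width: 37.9
gripper_force: 0.0
```

{"op": "step_arm", "data": {"plan": [0,0,-0.5,0,0,0,0,0,-1.5,0,0,0,0,0,-3.0,0,0,0,0,0,-4.0,0,0,0,0,0,-3.0,0,0,0]}}

```text
time_s: 8.72
ee_pos: [428.2, -217.0, 142.5]
ee_rot: [179.9, 0.0, 90.0]
force: [0.7, -0.7, 0.5]
gripper_width: 59.9
gripper_force: 0.0
```

{"op": "step_arm", "data": {"plan": [3.0,0.3,0,0,0,0,4.0,0.4,0,0,0,0,4.0,0.4,0,0,0,0,4.0,0.4,0,0,0,0,4.0,0.4,0,0,0,0]}}

```text
time_s: 9.13
ee_pos: [446.7, -25.3, 140.6]
ee_rot: [179.9, -0.0, 90.0]
force: [0.8, 0.4, -0.9]
gripper_width: 60.0
gripper_force: 0.0
```

{"op": "step_arm", "data": {"plan": [4.0,0.3,0,0,0,0,4.0,0.3,0,0,0,0,4.0,0.3,0,0,0,0,4.0,0.3,0,0,0,0,4.0,0.3,0,0,0,0]}}

```text
time_s: 9.55
ee_pos: [461.6, 175.2, 140.5]
ee_rot: [180.0, -0.0, 90.0]
force: [0.8, -0.8, 1.1]
gripper_width: 60.1
gripper_force: 0.0
```

{"op": "step_arm", "data": {"plan": [4.0,0.3,0,0,0,0,4.0,0.3,0,0,0,0,3.0,0.3,0,0,0,0,1.2,0.2,0,0,0,0,0,0,0,0,0,0]}}

```text
time_s: 9.97
ee_pos: [473.2, 297.6, 140.0]
ee_rot: [180.0, -0.0, 90.2]
force: [-0.2, -0.1, -0.1]
gripper_width: 60.2
gripper_force: 0.0
```

```bash
cat > st.py <<'E'
from rect import *
p=sensors.state()["ee_pos"];print(p,sensors.state()["ee_rot"])
ims=[]
for c in ("top","scene"):
    f=viewer.grab_frame(c); im=f["img"].copy()
    for z,col in ((p[2]-14,(0,255,0)),(70,(255,0,255)),(8,(0,255,255))):
        u=[int(round(a)) for a in w2pix(f,[p[0],p[1],z])]; im[u[1],u[0]]=col
    ims.append(cv2.resize(im[u[1]-60:u[1]+40,u[0]-48:u[0]+48,::-1],None,fx=4,fy=4,interpolation=cv2.INTER_CUBIC))
cv2.imwrite("pics/st.png",np.hstack(ims))
E
python3 st.py
```

```text
[473.20132606 297.58240603 140.04228673] [ 1.79951320e+02 -4.85314966e-02  9.01855751e+01]
```

View pics/st.png

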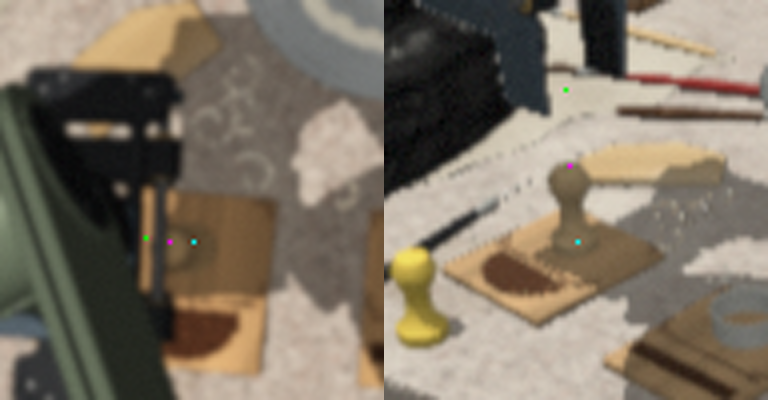

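The stamp knob (scene crop 570,168) lies right under the jaw axis, and the top view suggests a 2–3 mm shift. I go down to TCP z = 51 and grip the knob.

{"op": "step_arm", "data": {"plan": [-0.3,-0.2,1.5,0,0,0,0,0,2.5,0,0,0,0,0,2.5,0,0,0,0,0,1.5,0,0,0,0,0,0.6,0,0,0]}}

```text
time_s: 10.48
ee_pos: [469.3, 289.1, 51.9]
ee_rot: [-179.7, 0.2, 89.9]
force: [-0.4, -0.2, -0.5]
gripper_width: 60.1
gripper_force: 0.0
```

{"op": "step_arm", "data": {"plan": [0,0,0.3,0,0,0,0,0,0,0,0,0]}}

```text
time_s: 10.65
ee_pos: [471.1, 291.1, 51.1]
ee_rot: [-180.0, 0.0, 89.9]
force: [0.4, 0.8, 0.6]
gripper_width: 60.0
gripper_force: 0.0
```

{"op": "step_arm", "data": {"plan": [0,0,0,0,0,0,0,0,0,0,0,0,0,0,0,0,0,0,0,0,0,0,0,0,0,0,0,0,0,0], "hand": 2, "newtons": 15}}

```text
time_s: 11.07
ee_pos: [471.1, 292.3, 51.4]
ee_rot: [180.0, -0.0, 90.0]
force: [-0.1, 0.5, -0.2]
gripper_width: 29.4
gripper_force: 0.1
```

{"op": "step_arm", "data": {"plan": [0,0,0,0,0,0,0,0,0,0,0,0,0,0,0,0,0,0]}}

```text
time_s: 11.32
ee_pos: [471.0, 292.4, 51.3]
ee_rot: [180.0, -0.0, 90.0]
force: [-1.0, 1.5, 3.2]
gripper_width: 26.7
gripper_force: 15.0
```

{"op": "step_arm", "data": {"plan": [0,0,-0.5,0,0,0,0,0,-1.5,0,0,0,0,0,-2.5,0,0,0,0,0,-2.5,0,0,0,0,0,-1,0,0,0]}}

```text
time_s: 11.73
ee_pos: [472.4, 293.0, 134.1]
ee_rot: [179.7, -0.2, 90.0]
force: [0.3, 0.2, -0.3]
gripper_width: 26.5
gripper_force: 15.0
```

{"op": "step_arm", "data": {"plan": [-2,0,0,0,0,0,-3.5,0,0,0,0,0,-3.5,0,0,0,0,0,-2,0,0,0,0,0,0,0,0,0,0,0]}}

```text
time_s: 12.15
ee_pos: [469.9, 178.7, 130.5]
ee_rot: [-179.9, 0.1, 89.8]
force: [0.7, 0.0, -1.3]
gripper_width: 26.6
gripper_force: 15.0
```

```bash
python3 look.py st2.png -14
```

```text
[469.87977724 178.68630898 130.45372466] [np.float64(215.4762181974167), np.float64(182.23204041021256)] 26.144938802540572
```

View pics/st2.png

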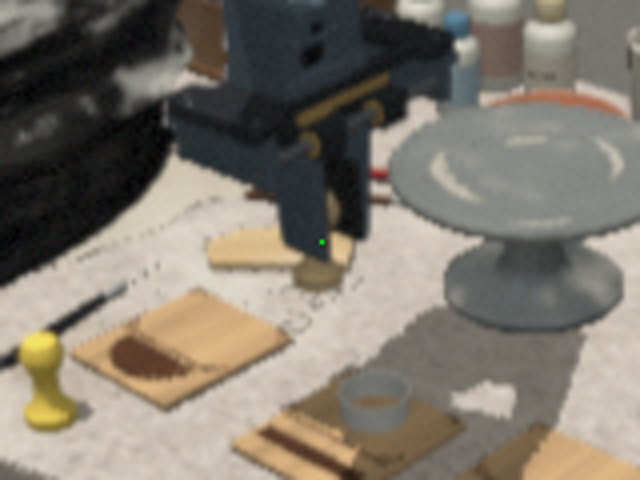

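The stamp is held upright, its foot at crop (318,275) below the fingers. I carry it to its own tile at (485,0).

{"op": "step_arm", "data": {"plan": [-2.5,0.3,0,0,0,0,-3.8,0.4,0,0,0,0,-3.8,0.4,0,0,0,0,-3.8,0.4,0,0,0,0,-2.5,0,0,0,0,0]}}

```text
time_s: 12.62
ee_pos: [486.8, 16.5, 130.8]
ee_rot: [179.9, 0.0, 90.0]
force: [0.4, 0.2, -0.0]
gripper_width: 26.5
gripper_force: 15.0
```

{"op": "step_arm", "data": {"plan": [-1.4,0,0.5,0,0,0,0,0,1.5,0,0,0,0,0,2.0,0,0,0,0,0,1.5,0,0,0,0,0,0.5,0,0,0]}}

```text
time_s: 13.03
ee_pos: [484.8, 4.9, 68.7]
ee_rot: [-179.8, -0.0, 90.0]
force: [-0.1, 1.1, -0.2]
gripper_width: 26.6
gripper_force: 15.0
```

{"op": "step_arm", "data": {"plan": [0,0,0,0,0,0,0,0,0,0,0,0]}}

```text
time_s: 13.2
ee_pos: [486.5, 4.7, 71.1]
ee_rot: [180.0, -0.0, 90.0]
force: [0.0, 0.5, -1.1]
gripper_width: 26.5
gripper_force: 15.0
```

{"op": "step_arm", "data": {"plan": [-0.4,-0.1,0.5,0,0,0,0,0,0.7,0,0,0,0,0,0.4,0,0,0,0,0,0.1,0,0,0,0,0,0,0,0,0]}}

```text
time_s: 13.62
ee_pos: [484.7, 0.1, 53.6]
ee_rot: [-180.0, -0.0, 90.0]
force: [0.2, 0.7, -1.4]
gripper_width: 26.5
gripper_force: 15.0
```

{"op": "step_arm", "data": {"plan": [0,0,0.1,0,0,0,0,0,0,0,0,0]}}

```text
time_s: 13.78
ee_pos: [485.1, 0.1, 53.0]
ee_rot: [180.0, -0.0, 90.0]
force: [0.5, -0.1, -0.1]
gripper_width: 26.8
gripper_force: 15.0
```

{"op": "step_arm", "data": {"plan": [0,0,0.1,0,0,0,0,0,0,0,0,0]}}

```text
time_s: 13.95
ee_pos: [485.0, 0.1, 52.0]
ee_rot: [180.0, -0.0, 90.0]
force: [-0.4, -0.4, -0.7]
gripper_width: 26.7
gripper_force: 15.0
```

{"op": "step_arm", "data": {"plan": [0,0,0.05,0,0,0,0,0,0,0,0,0]}}

```text
time_s: 14.12
ee_pos: [485.0, 0.2, 51.5]
ee_rot: [180.0, -0.0, 90.0]
force: [0.7, -0.3, -0.9]
gripper_width: 26.5
gripper_force: 15.0
```

{"op": "step_arm", "data": {"plan": [0,0,0.05,0,0,0,0,0,0,0,0,0]}}

```text
time_s: 14.28
ee_pos: [485.1, 0.1, 51.3]
ee_rot: [180.0, -0.0, 90.0]
force: [0.0, -0.4, 3.3]
gripper_width: 26.6
gripper_force: 15.0
```

Contact felt, so I release, rise, and go over to the kidney at (651,-52).

{"op": "step_arm", "data": {"plan": [0,0,0,0,0,0,0,0,0,0,0,0,0,0,0,0,0,0,0,0,0,0,0,0], "hand": 6}}

```text
time_s: 14.62
ee_pos: [484.9, 0.1, 50.8]
ee_rot: [-180.0, -0.0, 90.0]
force: [0.7, -0.8, 0.2]
gripper_width: 50.3
gripper_force: 0.0
```

{"op": "step_arm", "data": {"plan": [0,0,-0.5,0,0,0,0,0,-1.5,0,0,0,0,0,-3.0,0,0,0,0,0,-3.0,0,0,0,0,0,-1.0,0,0,0]}}

```text
time_s: 15.03
ee_pos: [487.1, 0.1, 145.0]
ee_rot: [179.6, 0.0, 90.0]
force: [0.8, 0.5, -0.5]
gripper_width: 60.1
gripper_force: 0.0
```

{"op": "step_arm", "data": {"plan": [-0.7,2.0,0,0,0,0,-1.1,3.5,0,0,0,0,-1.1,3.5,0,0,0,0,-1.1,3.5,0,0,0,0,-0.8,2.5,0,0,0,0], "hand": 8}}

```text
time_s: 15.45
ee_pos: [637.7, -48.9, 141.3]
ee_rot: [179.9, 0.0, 90.0]
force: [-0.1, -0.2, 0.5]
gripper_width: 80.1
gripper_force: 0.0
```

{"op": "step_arm", "data": {"plan": [-0.4,1.6,0,0,0,0,0,0,0,0,0,0.087,0,0,0,0,0,0]}}

```text
time_s: 15.7
ee_pos: [651.7, -52.2, 140.5]
ee_rot: [-180.0, -0.0, 84.9]
force: [-1.2, 0.9, -1.3]
gripper_width: 80.1
gripper_force: 0.0
```

```bash
python3 - <<'E'
from rect import *
p=sensors.state()["ee_pos"];print(p,sensors.state()["ee_rot"])
f=viewer.grab_frame("scene")
print("stamp",[(np.round(d["location"]),round(d["score"],2),pix2w(f,d["location"],39)[:2].round()) for d in viewer.pinpoint("stamp_mid",f)[:4]])
for q in ([485,0,8],[485,0,39],[485,0,70],[651,-52,16],list(p-[0,0,14])): print(np.round(w2pix(f,q)))
im=f["img"].copy()
for q in ([485,0,8],[651,-52,16],[485,0,70],list(p-[0,0,14])):
    u=[int(round(a)) for a in w2pix(f,q)]; im[u[1],u[0]]=(0,255,0)
cv2.imwrite("pics/kid.png",cv2.resize(im[150:290,220:400,::-1],None,fx=4,fy=4,interpolation=cv2.INTER_CUBIC))
E
```

```text
[651.65274959 -52.23037914 140.49528574] [-1.79976850e+02 -6.22760349e-03  8.49035410e+01]
stamp [(array([149., 217.]), 0.66, array([334., 285.])), (array([272., 228.]), 0.56, array([484.,  11.]))]
[275. 240.]
[276. 230.]
[276. 219.]
[329. 216.]
[332. 179.]
```

View pics/kid.png

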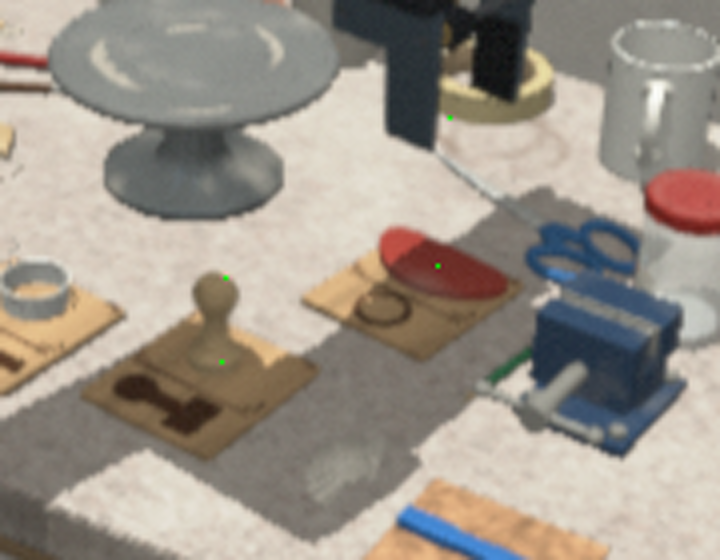

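The stamp stands on its seat at crop (217,358), within about 4 mm. The kidney's centre (440,264) is under the jaws. I descend.

{"op": "step_arm", "data": {"plan": [0,0,1.5,0,0,0,0,0,2.5,0,0,0,0,0,2.5,0,0,0,0,0,2.0,0,0,0,0,0,1.2,0,0,0]}}

```text
time_s: 16.22
ee_pos: [648.9, -51.4, 41.9]
ee_rot: [-179.8, -0.0, 85.1]
force: [0.6, -0.4, -0.0]
gripper_width: 79.5
gripper_force: 0.0
```

{"op": "step_arm", "data": {"plan": [0,0,0.7,0,0,0,0,0,0.4,0,0,0,0,0,0.2,0,0,0,0,0,0,0,0,0,0,0,0,0,0,0]}}

```text
time_s: 16.63
ee_pos: [651.6, -51.9, 32.0]
ee_rot: [179.9, -0.0, 85.0]
force: [-0.2, -0.2, 0.6]
gripper_width: 79.9
gripper_force: 0.0
```

{"op": "step_arm", "data": {"plan": [0,0,0.5,0,0,0,0,0,0.3,0,0,0,0,0,0.15,0,0,0,0,0,0,0,0,0]}}

```text
time_s: 16.97
ee_pos: [651.0, -51.9, 22.3]
ee_rot: [180.0, -0.0, 85.0]
force: [-1.0, 0.3, 4.9]
gripper_width: 80.0
gripper_force: 2.6
```

{"op": "step_arm", "data": {"plan": [0,0,0,0,0,0,0,0,0,0,0,0,0,0,0,0,0,0,0,0,0,0,0,0,0,0,0,0,0,0], "hand": 4, "newtons": 12}}

```text
time_s: 17.38
ee_pos: [651.0, -51.9, 22.3]
ee_rot: [180.0, -0.0, 85.0]
force: [-2.0, 0.4, 5.3]
gripper_width: 50.5
gripper_force: 12.9
```

{"op": "step_arm", "data": {"plan": [0,0,0,0,0,0,0,0,0,0,0,0]}}

```text
time_s: 17.55
ee_pos: [651.0, -51.8, 22.3]
ee_rot: [180.0, -0.0, 85.0]
force: [-1.5, 0.7, 6.1]
gripper_width: 50.5
gripper_force: 12.8
```

{"op": "step_arm", "data": {"plan": [0,0,-0.5,0,0,0,0,0,-1.5,0,0,0,0,0,-3.0,0,0,0,0,0,-3.5,0,0,0,0,0,-2.5,0,0,0]}}

```text
time_s: 17.97
ee_pos: [651.6, -52.0, 133.8]
ee_rot: [179.9, -0.0, 85.0]
force: [1.4, 0.1, 1.3]
gripper_width: 50.4
gripper_force: 12.0
```

{"op": "step_arm", "data": {"plan": [0,0,-1.0,0,0,-0.05,0,0,0,0,0,-0.037,0,-2.0,0,0,0,0,0.5,-4.0,0,0,0,0,0.5,-4.0,0,0,0,0]}}

```text
time_s: 18.38
ee_pos: [550.3, -41.9, 140.9]
ee_rot: [180.0, -0.0, 90.0]
force: [0.3, -0.1, 0.0]
gripper_width: 51.0
gripper_force: 12.0
```

{"op": "step_arm", "data": {"plan": [1.0,-4.0,0,0,0,0,2.0,-2.5,0,0,0,0,3.0,-1.0,0,0,0,0,4.0,0,0,0,0,0,4.0,0,0,0,0,0]}}

```text
time_s: 18.8
ee_pos: [475.0, 98.9, 141.9]
ee_rot: [179.9, -0.0, 89.9]
force: [0.7, -0.1, 0.4]
gripper_width: 50.8
gripper_force: 12.0
```

```bash
python3 look.py kid2.png -14
```

```text
[475.0233407   98.85580009 141.94375394] [np.float64(241.04880787245804), np.float64(187.22528010960872)] 50.63667409761597
```

View pics/kid2.png

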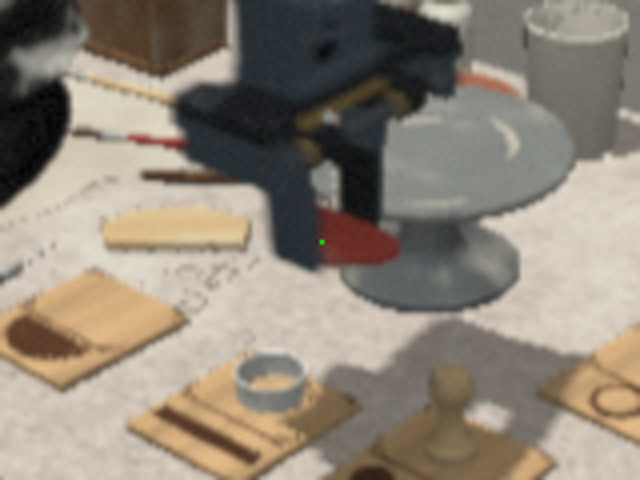

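The kidney is held level, its red body at crop (318–402, 208–265). I carry it on to its tile.

{"op": "step_arm", "data": {"plan": [4.0,-0.2,0,0,0,0,4.0,-0.2,0,0,0,0,4.0,-0.2,0,0,0,0,3.5,0,0,0,0,0,2.0,0,0,0,0,0]}}

```text
time_s: 19.27
ee_pos: [469.9, 276.6, 141.5]
ee_rot: [179.9, -0.1, 90.1]
force: [0.2, 0.0, 0.1]
gripper_width: 50.5
gripper_force: 12.0
```

{"op": "step_arm", "data": {"plan": [0.8,0,1.0,0,0,0,0,0,2.5,0,0,0,0,0,2.5,0,0,0,0,0,2.0,0,0,0,0,0,1.0,0,0,0]}}

```text
time_s: 19.68
ee_pos: [468.1, 279.1, 48.3]
ee_rot: [-179.7, 0.2, 90.0]
force: [-0.7, -0.1, -0.0]
gripper_width: 50.6
gripper_force: 12.0
```

{"op": "step_arm", "data": {"plan": [0,0,0.5,0,0,0,0,0,0,0,0,0,0,0,0,0,0,0]}}

```text
time_s: 19.93
ee_pos: [470.6, 281.0, 47.0]
ee_rot: [179.9, -0.0, 90.0]
force: [-0.2, 0.0, 0.9]
gripper_width: 50.9
gripper_force: 12.0
```

{"op": "step_arm", "data": {"plan": [0.6,0,0.7,0,0,0,0.5,0,0.8,0,0,0,0,0,0.5,0,0,0,0,0,0.2,0,0,0,0,0,0,0,0,0]}}

```text
time_s: 20.35
ee_pos: [469.4, 292.0, 23.7]
ee_rot: [-179.9, 0.0, 90.0]
force: [-0.4, -1.3, -0.9]
gripper_width: 50.6
gripper_force: 12.0
```

{"op": "step_arm", "data": {"plan": [0,0,0.1,0,0,0,0,0,0,0,0,0]}}

```text
time_s: 20.52
ee_pos: [470.0, 292.1, 23.4]
ee_rot: [180.0, -0.0, 90.0]
force: [-0.8, -0.1, -0.3]
gripper_width: 50.5
gripper_force: 12.0
```

{"op": "step_arm", "data": {"plan": [0,0,0.05,0,0,0,0,0,0,0,0,0,0,0,0,0,0,0,0,0,0,0,0,0], "hand": 7}}

```text
time_s: 20.85
ee_pos: [470.0, 292.2, 23.1]
ee_rot: [180.0, -0.0, 90.0]
force: [0.8, -0.3, -0.3]
gripper_width: 69.8
gripper_force: 0.0
```

{"op": "step_arm", "data": {"plan": [0,0,-0.5,0,0,0,0,0,-1.5,0,0,0,0,0,-2.5,0,0,0,-1.5,-0.1,-2.0,0,0,0,-3.0,-0.2,0,0,0,0]}}

```text
time_s: 21.27
ee_pos: [470.4, 250.3, 92.4]
ee_rot: [179.4, -0.3, 90.2]
force: [1.0, 0.1, -0.0]
gripper_width: 70.1
gripper_force: 0.0
```

{"op": "step_arm", "data": {"plan": [-4.0,-0.3,0,0,0,0,-4.0,-0.2,0,0,0,0,-2.5,-0.2,0,0,0,0,0,0,0,0,0,0,0,0,0,0,0,0]}}

```text
time_s: 21.68
ee_pos: [460.1, 141.3, 88.5]
ee_rot: [180.0, -0.0, 89.8]
force: [-0.6, 1.6, 0.2]
gripper_width: 70.0
gripper_force: 0.0
```

```bash
cat > rk.py <<'E'
from rect import *
p=sensors.state()["ee_pos"];print(p)
f=viewer.grab_frame("scene"); im=f["img"].copy()
for n,z in (("ring_mid",17),("kidney_mid",12)):
    print(n,[(np.round(d["location"]),round(d["score"],2),pix2w(f,d["location"],z)[:2].round()) for d in viewer.pinpoint(n,f)[:3]])
for q in ([p[0],p[1],26],[469,294,8],list(p-[0,0,14])):
    u=[int(round(a)) for a in w2pix(f,q)]; im[u[1],u[0]]=(0,255,0)
cv2.imwrite("pics/rk.png",cv2.resize(im[150:270,140:300,::-1],None,fx=4.5,fy=4.5,interpolation=cv2.INTER_CUBIC))
r=rectify(f,16)
hh,ss,vv=cv2.split(cv2.cvtColor(r,cv2.COLOR_BGR2HSV)); mm=(((hh<6)|(hh>172))&(ss>150)).astype(np.uint8)
for k in cv2.findContours(mm,cv2.RETR_EXTERNAL,cv2.CHAIN_APPROX_SIMPLE)[0]:
    if cv2.contourArea(k)>700: q=cv2.minAreaRect(k);print("red",toW(q[0]),np.array(q[1])/S,q[2])
E
python3 rk.py
```

```text
[460.09249115 141.2592095   88.5334482 ]
ring_mid [(array([226., 222.]), 0.63, array([459., 140.]))]
kidney_mid [(array([187., 203.]), 0.8, array([469., 292.])), (array([274., 242.]), 0.2, array([470.,  -6.]))]
red [472.91666667 288.75      ] [37.5 97.5] 90.0
```

View pics/rk.png

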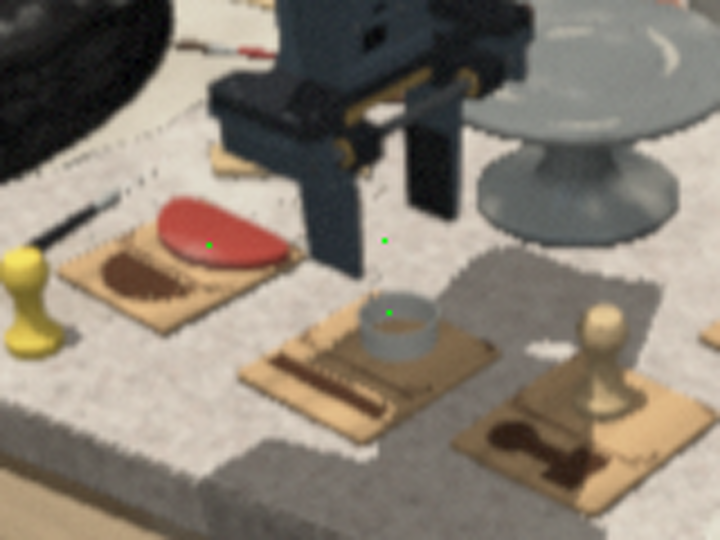

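The kidney lies flat on its half‑moon tile at crop (222,235). Its centre reads (473,289) against the seat at about (468,292). The ring rim centre at (399,313) is a few mm from the jaw line at (389,313), so I correct and grasp.

{"op": "step_arm", "data": {"plan": [-0.3,0.2,1.0,0,0,0,0,0,2.0,0,0,0,0,0,1.8,0,0,0,0,0,0.8,0,0,0,0,0,0.3,0,0,0]}}

```text
time_s: 22.25
ee_pos: [460.9, 139.4, 27.1]
ee_rot: [-179.8, 0.1, 90.1]
force: [0.5, -0.1, 0.2]
gripper_width: 69.8
gripper_force: 0.0
```

{"op": "step_arm", "data": {"plan": [0,0,0.2,0,0,0,0,0,0,0,0,0,0,0,0,0,0,0]}}

```text
time_s: 22.5
ee_pos: [462.5, 139.4, 27.5]
ee_rot: [179.9, -0.0, 90.0]
force: [-0.1, -0.4, 0.9]
gripper_width: 69.9
gripper_force: 0.0
```

{"op": "step_arm", "data": {"plan": [-0.1,0,0.3,0,0,0,0,0,0,0,0,0]}}

```text
time_s: 22.67
ee_pos: [462.1, 138.1, 24.2]
ee_rot: [180.0, -0.0, 90.0]
force: [-0.2, 0.6, 0.1]
gripper_width: 70.0
gripper_force: 0.0
```

{"op": "step_arm", "data": {"plan": [0,0,0,0,0,0,0,0,0,0,0,0,0,0,0,0,0,0,0,0,0,0,0,0,0,0,0,0,0,0], "hand": 4, "newtons": 10}}

```text
time_s: 23.08
ee_pos: [462.1, 138.2, 24.1]
ee_rot: [180.0, -0.0, 90.0]
force: [-0.4, -0.8, 0.0]
gripper_width: 45.9
gripper_force: 10.0
```

{"op": "step_arm", "data": {"plan": [0,0,-0.3,0,0,0,0,0,-1.0,0,0,0,0,0,-2.5,0,0,0,0,0,-3.0,0,0,0,0,0,-3.0,0,0,0]}}

```text
time_s: 23.5
ee_pos: [461.2, 138.0, 122.8]
ee_rot: [-179.9, 0.0, 90.0]
force: [0.1, 0.6, 0.2]
gripper_width: 45.6
gripper_force: 10.0
```

{"op": "step_arm", "data": {"plan": [-2.0,0,-1.0,0,0,0,-4.0,0,-0.5,0,0,0,-4.0,0,0,0,0,0,-3.0,2.5,0,0,0,0,-2.5,3.2,0,0,0,0]}}

```text
time_s: 23.92
ee_pos: [517.1, -18.9, 137.5]
ee_rot: [-179.9, 0.0, 89.9]
force: [1.3, 1.2, -0.5]
gripper_width: 45.8
gripper_force: 10.0
```

{"op": "step_arm", "data": {"plan": [-2.0,3.5,0,0,0,0,-1.5,3.5,0,0,0,0,0,3.5,0,0,0,0,0,2.3,0,0,0,0,0,0,0,0,0,0]}}

```text
time_s: 24.33
ee_pos: [651.4, -52.5, 136.3]
ee_rot: [179.8, 0.0, 90.0]
force: [0.6, -0.2, -1.0]
gripper_width: 45.7
gripper_force: 10.0
```

{"op": "step_arm", "data": {"plan": [0,0,1.0,0,0,0,0,0,2.5,0,0,0,0,0,2.5,0,0,0,0,0,2.0,0,0,0,0,0,1.0,0,0,0]}}

```text
time_s: 24.75
ee_pos: [643.2, -51.4, 43.6]
ee_rot: [-179.6, -0.0, 90.0]
force: [-0.2, -0.9, -0.8]
gripper_width: 45.9
gripper_force: 10.0
```

{"op": "step_arm", "data": {"plan": [0,0,0,0,0,0,0,0,0,0,0,0]}}

```text
time_s: 24.92
ee_pos: [646.2, -51.7, 47.0]
ee_rot: [-179.9, -0.0, 90.0]
force: [0.4, -0.5, -0.5]
gripper_width: 45.8
gripper_force: 10.0
```

{"op": "step_arm", "data": {"plan": [0,0.2,0.7,0,0,0,0,0,0.8,0,0,0,0,0,0.5,0,0,0,0,0,0.15,0,0,0,0,0,0,0,0,0]}}

```text
time_s: 25.33
ee_pos: [648.6, -51.8, 24.9]
ee_rot: [-179.9, -0.0, 90.0]
force: [0.1, -0.0, -0.3]
gripper_width: 45.5
gripper_force: 10.0
```

{"op": "step_arm", "data": {"plan": [0,0,0.05,0,0,0,0,0,0,0,0,0]}}

```text
time_s: 25.5
ee_pos: [649.2, -51.9, 25.1]
ee_rot: [180.0, -0.0, 90.0]
force: [0.4, 0.2, -0.7]
gripper_width: 45.9
gripper_force: 10.0
```

{"op": "step_arm", "data": {"plan": [0,0,0.1,0,0,0,0,0,0,0,0,0]}}

```text
time_s: 25.67
ee_pos: [649.2, -51.9, 24.1]
ee_rot: [180.0, -0.0, 90.0]
force: [-0.3, 0.2, 0.7]
gripper_width: 45.4
gripper_force: 10.0
```

{"op": "step_arm", "data": {"plan": [0,0,0,0,0,0,0,0,0,0,0,0,0,0,0,0,0,0,0,0,0,0,0,0], "hand": 7}}

```text
time_s: 26.0
ee_pos: [649.0, -51.9, 24.0]
ee_rot: [180.0, -0.0, 90.0]
force: [-0.4, 0.1, -1.3]
gripper_width: 68.1
gripper_force: 0.0
```

{"op": "step_arm", "data": {"plan": [0,0,-0.5,0,0,0,0,0,-1.5,0,0,0,0,0,-3.0,0,0,0,0,-1.0,-3.5,0,0,0,0,-3.0,-2.0,0,0,0]}}

```text
time_s: 26.42
ee_pos: [613.5, -52.1, 132.7]
ee_rot: [179.5, 0.0, 90.0]
force: [1.8, -0.6, 0.3]
gripper_width: 70.3
gripper_force: 0.0
```

{"op": "step_arm", "data": {"plan": [0,-4.0,0,0,0,0,0,-4.0,0,0,0,0,0,-4.0,0,0,0,0,-1.5,-3.5,0,0,0,0,-3.0,-2.0,0,0,0,0], "hand": 5}}

```text
time_s: 26.83
ee_pos: [429.3, -94.9, 129.1]
ee_rot: [-179.8, -0.1, 90.2]
force: [0.1, -0.2, 0.3]
gripper_width: 50.3
gripper_force: 0.0
```

{"op": "step_arm", "data": {"plan": [-4.0,-0.6,0,0,0,0,-4.0,0,0,0,0,0,-3.0,0,0,0,0,0,-1.0,0,0,0,0,0,0,0,0,0,0,0]}}

```text
time_s: 27.25
ee_pos: [428.1, -218.9, 129.3]
ee_rot: [179.9, 0.0, 89.8]
force: [-0.3, -0.0, 0.1]
gripper_width: 50.0
gripper_force: 0.0
```

```bash
python3 - <<'E'
from rect import *
p=sensors.state()["ee_pos"];print(p)
f=viewer.grab_frame("scene"); im=f["img"].copy()
for n,z in (("ring_mid",17),("bar_mid",9)):
    print(n,[(np.round(d["location"]),round(d["score"],2),pix2w(f,d["location"],z)[:2].round()) for d in viewer.pinpoint(n,f)[:3]])
for q in ([428,-217,13],[649,-52,8],[485,0,8],list(p-[0,0,14])):
    u=[int(round(a)) for a in w2pix(f,q)]; im[u[1],u[0]]=(0,255,0)
cv2.imwrite("pics/rb.png",cv2.resize(im[180:330,230:420,::-1],None,fx=4,fy=4,interpolation=cv2.INTER_CUBIC))
E
```

```text
[ 428.13772827 -218.86718992  129.32518661]
ring_mid []
bar_mid [(array([340., 288.]), 0.75, array([ 428., -218.]))]
```

View pics/rb.png

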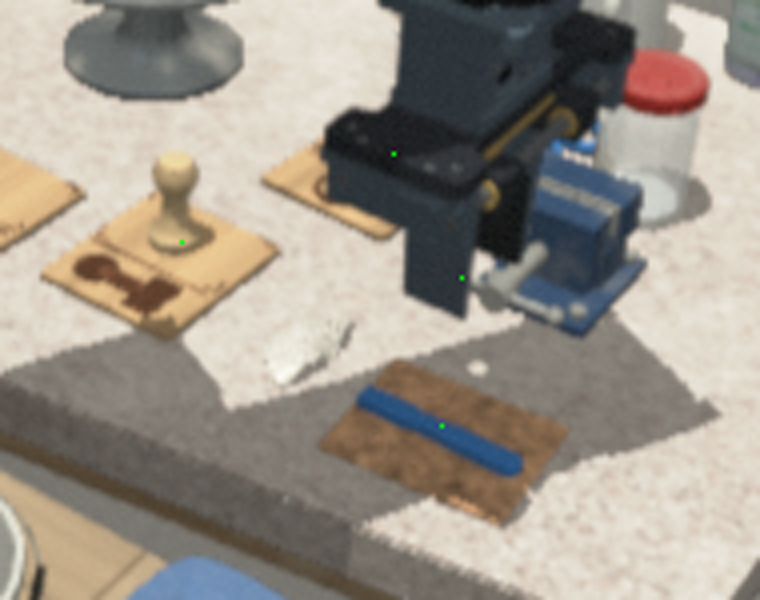

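The bar lies flat on the mat at crop (440,430), on the expected dot. The stamp stands upright at (180,240). I descend on the bar.

{"op": "step_arm", "data": {"plan": [0,0,1.5,0,0,0,0,0,2.5,0,0,0,0,0,2.5,0,0,0,0,0,2.0,0,0,0,0,0,1.0,0,0,0]}}

```text
time_s: 27.82
ee_pos: [426.6, -214.2, 31.8]
ee_rot: [-179.8, -0.1, 90.1]
force: [-0.3, 1.2, -0.2]
gripper_width: 50.1
gripper_force: 0.0
```

{"op": "step_arm", "data": {"plan": [0,0,0.6,0,0,0,0,0,0.3,0,0,0,0,0,0,0,0,0,0,0,0,0,0,0]}}

```text
time_s: 28.15
ee_pos: [428.5, -216.6, 25.5]
ee_rot: [179.9, 0.0, 90.0]
force: [-0.1, 0.4, 0.5]
gripper_width: 50.1
gripper_force: 0.0
```

{"op": "step_arm", "data": {"plan": [0,0,0.4,0,0,0,0,0,0.15,0,0,0,0,0,0,0,0,0]}}

```text
time_s: 28.4
ee_pos: [427.9, -216.8, 19.5]
ee_rot: [180.0, -0.0, 90.0]
force: [0.2, -0.2, -1.0]
gripper_width: 50.1
gripper_force: 0.0
```

{"op": "step_arm", "data": {"plan": [0,0,0,0,0,0,0,0,0,0,0,0,0,0,0,0,0,0,0,0,0,0,0,0,0,0,0,0,0,0], "hand": 0.8, "newtons": 15}}

```text
time_s: 28.82
ee_pos: [428.0, -216.9, 19.5]
ee_rot: [180.0, 0.0, 90.0]
force: [-0.5, -0.1, -0.5]
gripper_width: 19.5
gripper_force: 0.0
```

{"op": "step_arm", "data": {"plan": [0,0,0,0,0,0,0,0,0,0,0,0,0,0,0,0,0,0]}}

```text
time_s: 29.07
ee_pos: [428.0, -216.9, 19.5]
ee_rot: [180.0, 0.0, 90.0]
force: [-0.4, -0.1, 0.2]
gripper_width: 14.1
gripper_force: 15.0
```

{"op": "step_arm", "data": {"plan": [0,0,-0.5,0,0,0,0,0,-1.5,0,0,0,0,0,-3.0,0,0,0,0,0,-3.5,0,0,0,0,0,-2.5,0,0,0]}}

```text
time_s: 29.48
ee_pos: [428.4, -217.1, 132.0]
ee_rot: [179.9, 0.0, 90.0]
force: [1.2, -0.5, -0.2]
gripper_width: 14.1
gripper_force: 15.0
```

{"op": "step_arm", "data": {"plan": [3.0,0.3,0,0,0,0,4.0,0.4,0,0,0,0,4.0,0.4,0,0,0,0,4.0,0.4,0,0,0,0,4.0,0.4,0,0,0,0]}}

```text
time_s: 29.9
ee_pos: [446.7, -25.2, 130.0]
ee_rot: [180.0, -0.0, 89.9]
force: [0.6, -0.6, -0.2]
gripper_width: 13.9
gripper_force: 15.0
```

{"op": "step_arm", "data": {"plan": [4.0,0.4,0,0,0,0,4.0,0.4,0,0,0,0,4.0,0.3,0,0,0,0,2.5,0.1,0,0,0,0,1.6,0,0,0,0,0]}}

```text
time_s: 30.32
ee_pos: [459.0, 137.0, 129.8]
ee_rot: [180.0, -0.1, 90.2]
force: [0.4, -0.8, -0.3]
gripper_width: 14.0
gripper_force: 15.0
```

{"op": "step_arm", "data": {"plan": [0,0,1.0,0,0,0,0,0,2.5,0,0,0,0,0,2.5,0,0,0,0,0,2.0,0,0,0,0,0,0.8,0,0,0]}}

```text
time_s: 30.73
ee_pos: [457.1, 133.8, 39.4]
ee_rot: [-179.7, 0.1, 90.0]
force: [-0.2, -0.8, -1.4]
gripper_width: 14.3
gripper_force: 15.0
```

{"op": "step_arm", "data": {"plan": [0,0,0,0,0,0,0,0,0,0,0,0]}}

```text
time_s: 30.9
ee_pos: [459.3, 134.2, 41.9]
ee_rot: [180.0, -0.0, 90.0]
force: [0.6, -0.4, 0.7]
gripper_width: 14.4
gripper_force: 15.0
```

{"op": "step_arm", "data": {"plan": [0,0,0.7,0,0,0,0,0,0.6,0,0,0,0,0,0.4,0,0,0,0,0,0,0,0,0,0,0,0,0,0,0]}}

```text
time_s: 31.32
ee_pos: [458.9, 134.1, 24.4]
ee_rot: [-180.0, -0.0, 90.0]
force: [0.4, 0.7, -0.5]
gripper_width: 14.2
gripper_force: 15.0
```

{"op": "step_arm", "data": {"plan": [0,0,0.05,0,0,0,0,0,0,0,0,0]}}

```text
time_s: 31.48
ee_pos: [459.1, 134.2, 24.1]
ee_rot: [180.0, -0.0, 90.0]
force: [0.7, 0.1, -0.5]
gripper_width: 14.1
gripper_force: 15.0
```

Slightly lower, release, rise and retreat clear of the cameras' view for the final check.

{"op": "step_arm", "data": {"plan": [0,0,0.1,0,0,0,0,0,0.05,0,0,0,0,0,0,0,0,0]}}

```text
time_s: 31.73
ee_pos: [459.0, 134.1, 22.5]
ee_rot: [180.0, -0.0, 90.0]
force: [0.2, -0.2, -0.6]
gripper_width: 14.1
gripper_force: 15.0
```

{"op": "step_arm", "data": {"plan": [0,0,0,0,0,0,0,0,0,0,0,0,0,0,0,0,0,0,0,0,0,0,0,0], "hand": 5}}

```text
time_s: 32.07
ee_pos: [458.9, 134.2, 22.5]
ee_rot: [180.0, -0.0, 90.0]
force: [0.9, 0.5, 0.6]
gripper_width: 37.6
gripper_force: 0.0
```

{"op": "step_arm", "data": {"plan": [0,0,-0.5,0,0,0,0,0,-1.5,0,0,0,0,0,-3.5,0,0,0,0,0,-4.0,0,0,0,0,0,-4.0,0,0,0]}}

```text
time_s: 32.48
ee_pos: [458.2, 133.9, 158.9]
ee_rot: [-179.9, 0.0, 90.0]
force: [1.4, -0.2, 0.2]
gripper_width: 50.3
gripper_force: 0.0
```

{"op": "step_arm", "data": {"plan": [2.5,-2.5,-1.5,0,0,0,2.7,-2.7,-1.5,0,0,0,2.7,-2.7,-1.5,0,0,0,3.6,-1.5,-1,0,0,0,4.0,-0.5,0,0,0,0]}}

```text
time_s: 32.9
ee_pos: [358.2, 289.9, 215.5]
ee_rot: [179.8, -0.1, 90.0]
force: [1.0, 1.2, -0.1]
gripper_width: 49.8
gripper_force: 0.0
```

{"op": "step_arm", "data": {"plan": [3.8,-1.5,0,0,0,0,3.8,-1.5,0,0,0,0,3.8,-1.5,0,0,0,0,3.8,-1.5,0,0,0,0,3.8,-1.5,0,0,0,0]}}

```text
time_s: 33.32
ee_pos: [283.6, 480.7, 212.9]
ee_rot: [180.0, -0.0, 90.0]
force: [1.7, 0.3, 0.6]
gripper_width: 50.2
gripper_force: 0.0
```

{"op": "step_arm", "data": {"plan": [3.0,-1.5,0,0,0,0,3.0,-1.5,0,0,0,0,1.5,0,0,0,0,0,0,0,0,0,0,0,0,0,0,0,0,0]}}

```text
time_s: 33.73
ee_pos: [254.5, 554.1, 212.2]
ee_rot: [-180.0, 0.1, 90.1]
force: [-0.0, -0.7, 0.1]
gripper_width: 50.0
gripper_force: 0.0
```

```bash
python3 - <<'E'
from rect import *
print(sensors.state()["ee_pos"])
ims=[]
for c in ("top","scene"):
    f=viewer.grab_frame(c)
    for n,z in H.items():
        if n[:4]=="seat" or n in("stamp_mid","ring_mid","kidney_mid","bar_mid"):
            print(c,n,[(round(d["score"],2),pix2w(f,d["location"],z)[:2].round()) for d in viewer.pinpoint(n,f)[:2]])
    o=np.array([2,2.3]) if c=="top" else np.array([-2,-2.3])
    im=rectify(f,8)
    for w in ([485.5,0],[649,-52],[469,293.6],[459.4,133.9]):
        w=np.array(w)+o; u=(int((Y1-w[1])*S),int((X1-w[0])*S)); cv2.circle(im,u,int(15*S),(0,255,0),1); cv2.circle(im,u,1,(0,255,0),-1)
    ims.append(im)
cv2.imwrite("pics/fin.png",cv2.resize(np.vstack(ims),None,fx=.69,fy=.69,interpolation=cv2.INTER_AREA))
E
```

```text
[254.54137292 554.1205808  212.18098319]
top stamp_mid [(0.56, array([487.,   6.])), (0.52, array([329., 303.]))]
top ring_mid [(0.48, array([652., -58.]))]
top kidney_mid [(0.91, array([468., 298.]))]
top bar_mid [(0.48, array([469., 124.]))]
top seat_stamp [(0.93, array([482.,   5.]))]
top seat_ring [(0.58, array([657., -53.]))]
top seat_kidney [(0.69, array([467., 295.]))]
top seat_bar [(0.69, array([466., 137.]))]
scene stamp_mid [(0.73, array([328., 292.])), (0.72, array([478.,   6.]))]
scene ring_mid [(0.53, array([655., -58.]))]
scene kidney_mid [(0.8, array([465., 289.]))]
scene bar_mid [(0.44, array([452., 137.]))]
scene seat_stamp [(0.58, array([491.,   5.]))]
scene seat_ring [(0.74, array([651., -56.])), (0.7, array([655., -46.]))]
scene seat_kidney [(0.84, array([469., 296.]))]
scene seat_bar [(0.97, array([454., 135.]))]
```

View pics/fin.png

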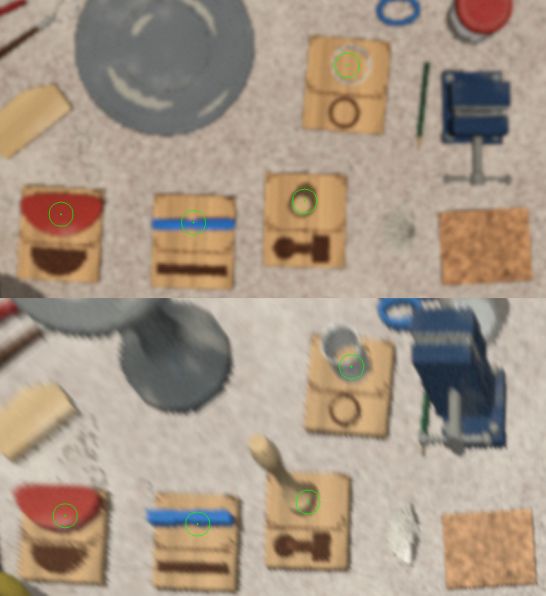

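The final view shows every tool on its own tile inside or close around the 15 mm circles. In the top panel the kidney is at (61,213), the bar at (193,224), the stamp at (303,201) and the ring at (351,64), about 5 mm off centre. The arm is clear, so I hand in.

```bash
python3 -c "
from workcell import env
print(env.job_done())"
```

```text
the job is handed in; nothing more can be done
None
```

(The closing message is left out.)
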